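Find the high spot of a fired pattern roller

ROBOT

A 6-joint arm with a two-finger parallel gripper is mounted at the origin on the work surface. World frame = base frame: x ahead of the robot, y to its left, z up, the work surface at z = 0. Lengths are in m, angles in rad, forces in N, time in s.
With the tool pointing down it reaches from about 0.35 to 0.975 m from the base axis. Payload 4.9 kg.
Tool frame: the origin (TCP) lies midway between the tips of the shut fingers; the grasp point (between the pads) lies 19 mm behind it; z points along the fingers, y is the line along which they close (so a half turn about z gives the same grasp; the last joint's range is limited). The gripper opens to 85 mm and grips with 20 to 120 N. Pads are 22 mm wide; open, the fingers measure 114 mm over their backs; the gripper's body (76 mm by 85 mm) begins 54 mm behind the grasp point. The pads swing forward as they close: fully open they stand 13 mm farther back than shut.
Start: joints at [1.154, 0.053, 1.613, -0, 1.476, -0.119], TCP at [0.183, 0.597, 0.231] pointing down, gripper open.
Joint ranges: [-3.01, 3.01], [-1.01, 2.22], [0.06, 2.58], [-1.02, 4.17], [0.09, 2.62], [-3.14, 3.14]. Speed limits (rad/s): [2.57, 2.57, 3.14, 3.14, 3.14, 3.14].

INTERFACE

Orientations are given as a unit quaternion [w, x, y, z].
In Python, from plant import manip gives the robot as it stands.
- The arm moves only by the shell command python3 shift.py 'ROWS'. ROWS is a JSON list of rows, 1 to 5 of them, each of 7 numbers: the opening from 0.0 (shut) to 1.0 (fully open), then dx, dy, dz in m, then a rotation vector rx, ry, rz in rad; each row shifts and turns the commanded pose from where the row before left it, along the tool's axes as they then stand; what a row does not reach is not made up. A row lasts 1/8 s, in which the tool goes at most 0.0625 m and 0.188 rad, less where a joint would pass 70% of its speed; a pose out of reach is approached as far as the arm can. The fingers move at their own pace and stop on an object; the grip force is fixed at half the most. Time passes only in rows, so rows that do not move let the fingers close. It prints the time, the measured TCP pose, the force, the opening and the grip force at its end.
- manip.state(): the state, without advancing time (a new reading comes with each control period).
- manip.grab_frame(name): name is "side" or "top"; returns the picture (400x640x3 uint8, red, green, blue); there is no depth.
- manip.camera_params(name): a dict with "intrinsics" (3x3 intrinsics, pixels), "k1" (the pictures are not rectified: a ray, as slopes to the right and down, at radius r is drawn at 1 + k1 r^2 times it, then the intrinsics apply), "xyz" and "orientation" of the camera in the world. Camera axes: x right, y down, z forward; pixel columns grow to the right and rows downward; lengths in m; the calibration is good to about 2 mm. A picture is of the moment at which its call begins. camera_params takes no time and is no camera call.
- manip.job_done(): hands the job in; it is judged then, once.
The state is a dict: "time": time; "joint_pos": joint angles; "joint_vel": joint speeds; "joint_efforts": joint torques, N m; "tool_pos": TCP position; "tool_rot": TCP orientation; "contact_force": force on the tool from outside, world axes, zero at the start; "ft_torque": the same for the moment, N m; "gripper_width": opening from 0.0 (shut) to 1.0 (fully open); "grasp_force": force on a finger pad.
Only numpy, scipy, OpenCV 4.12 (cv2) and the standard library are available. Lean on these libraries where they do the work, as an engineer would, in place of code of your own. Each camera call takes 0.05 s, during which the arm holds its last target. There are 200 camera calls.

TASK

Check the clay pattern roller for kiln warp: lift it from the wooden cradle and set it gently, spindle down, in the two V-blocks of the blue gauge. Swing the red-handled indicator arm fully down so that its sprung plunger rides on the clay. Then turn the roller (it has a crank) until the dial needle stands at its highest reading and leave it so, disturbing neither mug, cup nor bowl.

Things in the scene. Friction and masses are not known exactly. Their poses are not given: they have to be found in the camera images.
- roller: Clay sleeve, 50 dia, 70 long, on a steel spindle, 16 dia, 150 long; 0.66 kg, balanced at mid-length. Origin: on the spindle axis, mid-sleeve; y along the spindle, z up at the start. At +y a collar, 28 dia; at -y (-71 to -79) a flat crank arm leaning 50 deg from up towards -x at the start, a counterweight disc on its other end. Grasp the sleeve across, from above; it is 4 off-centre: the warp.
- crank_pin (a point): Middle of the wooden crank pin: 12 dia, 46 long (roller y = -79 to -125), parallel to the spindle, 60 from its axis. Straddle it loosely from above, fingers closing across it, and lead it in an arc: 1 to 5 N. From the starting lean, the high spot comes up after 50 to 100 deg of turning, the crank going up and over towards the gauge's +x. The roller stays where it is left.
- cradle: Fixed wooden cradle, base 110 (x) by 120 (y) by 16 high, with open V notches 12 thick at y = -54 and +54, tops 72 high. Origin: centre of its underside, on the table. The roller starts with its axis along the cradle's y, 62 above the table.
- gauge: Fixed gauge: dark plate x = -60 to 170, y = -61 to 61, 20 high; two blue V-blocks 14 thick at y = -54 and +54; blue column at x = 120 to 150, 145 high. Origin: on the table, midway between the V-blocks. Its x points away from the robot at yaw 0.
- vee_axis (a point): Where the roller's origin belongs: midway between the V-blocks, 70 above the table; y = direction of the spindle, crank to -y. 90-degree V's open upwards, mouth 42 wide and 80 above the table; 94 clear between the V-blocks down to the plate. The roller has 9 play along y either way.
- hinge_axis (a point): Hinge axis (along the gauge's y) of the indicator arm, at x = 130, y = 0, 130 above the table, in the gauge's frame.
- red_handle (a point): Grip point on the red round cross handle (12 dia, along the gauge's y, sticking out to the arm's -y side from 8 to 65 off its middle): 190 from the hinge axis, 43 to -y. Straddle it from above, fingers closing across it, and lead it round the hinge, then press it down on the stop. Drag 0.35 N m (about 2 to 4 N here); the arm stays where it is left.
- indicator_arm (a joint): Angle of the indicator arm (rad): 0 = fully down on its stop, level and pointing to the gauge's -x, plunger over mid-roller, handle 130 high; about 1.6 = raised, upright. The arm is 16 wide and carries a dial 58 dia, its face 26 above the arm's axis, 130 from the hinge.
- plunger (a joint): Travel of the sprung plunger under the dial (m): 0 = free, 0.016 at most, grows as the part pushes it up with 1 to 2 N. Arm down and roller seated, it reads about 0.0016 on the low side and about 0.0096 on the high spot.
- needle (a joint): Angle of the red dial needle (rad, clockwise seen from above; 0 points along the arm to its hinge): 0.5 rad per mm of plunger travel, from about 0.8 on the low side to about 4.8 on the high spot. This is the reading to bring to its highest.
- mug: Bystander: white mug, 80 dia, 90 high; origin at the centre of its foot.
- black_cup: Bystander: black cup, 72 dia, 85 high; origin at the centre of its foot.
- glaze_bowl: Bystander: blue bowl, 130 dia, 55 high; origin at the centre of its foot.

How it is judged:
By the outcome, as a careful person would: the job done as asked, in the order asked, and still so for the second after the job is handed in, with the robot touching nothing.
It also fails if it takes over 72 s, if anything falls off the work surface, if the arm or the gripper's body presses on something with over 40 N, if the wrist force passes 120 N, or if a joint passes its speed limit or range.

## Working session

There is one attempt and no reset: what is moved stays moved. The work goes in short steps, Python scripts to look and compute and a shell command to move; the robot and the scene stay as the last step left them, time stands still between calls to the robot, and variables do not carry over. Pictures are saved under pics/ and viewed, at most 10 in all, crops included, and the job is handed in when it is done.

```bash
ls; mkdir -p pics; python3 - <<'E'
from plant import manip
import cv2
for n in("side","top"):
    p=manip.camera_params(n);print(n,p)
    cv2.imwrite(f"pics/{n}0.png",cv2.cvtColor(manip.grab_frame(n),cv2.COLOR_RGB2BGR))
print(manip.state())
E
```

```text
pics
plant.py
shift.py
side {'intrinsics': array([[399.95987325,   0.        , 322.24871035],
       [  0.        , 399.95987325, 202.50332923],
       [  0.        ,   0.        ,   1.        ]]), 'k1': -0.047567870038794695, 'xyz': array([0.5353954 , 1.02461337, 0.93307922]), 'orientation': array([ 0.01932752, -0.04245728,  0.89802931, -0.43745535])}
top {'intrinsics': array([[478.72246258,   0.        , 314.7357241 ],
       [  0.        , 478.72246258, 189.18739621],
       [  0.        ,   0.        ,   1.        ]]), 'k1': 0.04141015883107224, 'xyz': array([ 4.58862397e-01, -1.10781214e-04,  1.63344076e+00]), 'orientation': array([ 0.03585847, -0.7059353 ,  0.70623141, -0.04008385])}
{'time': 0.1, 'joint_pos': array([ 1.15399505e+00,  5.32952209e-02,  1.61418544e+00,  5.93509873e-06,
        1.47599494e+00, -1.19011524e-01]), 'joint_vel': array([-0.00034728, -0.00161518, -0.00331489, -0.00103052, -0.0013239 ,
       -0.0023535 ]), 'joint_efforts': array([ 1.18007074e-04, -3.94903457e+01, -3.71363604e+01, -7.35356139e-05,
        3.92525093e-03,  1.64007218e-05]), 'tool_pos': array([0.18315075, 0.59696178, 0.23016607]), 'tool_rot': array([-2.52068892e-04,  1.48345543e-01,  9.88935141e-01, -9.07106334e-04]), 'contact_force': array([ 0.68819173, -0.77375845,  0.09003306]), 'ft_torque': array([-0.02403731, -0.01638388, -0.03857512]), 'grasp_force': 0.0, 'gripper_width': 0.9991983007797668}
```

View pics/side0.png

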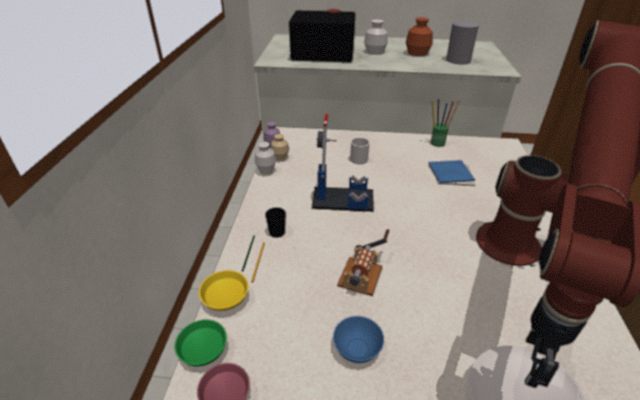

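View pics/top0.png

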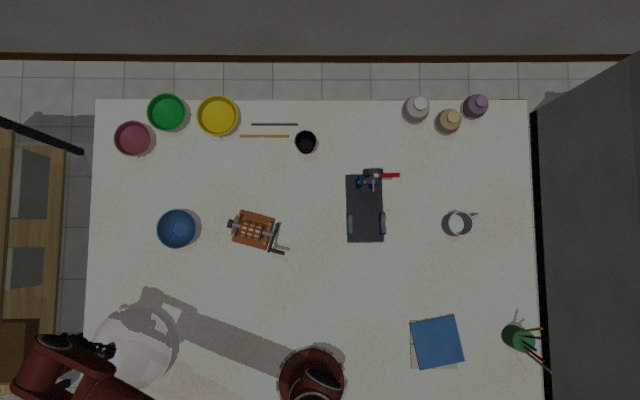

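Side: roller at about (362,262), gauge (343,198), raised arm with red tip (325,118). Top: roller at (253,230), crank pin (278,251), gauge (365,208), red handle (388,176). I'll enlarge these.

```bash
python3 - <<'E'
import cv2
t=cv2.imread("pics/top0.png");s=cv2.imread("pics/side0.png")
cv2.imwrite("pics/topc.png",cv2.resize(t[160:260,215:415],None,fx=4,fy=4,interpolation=cv2.INTER_CUBIC))
a=cv2.resize(s[225:300,325:400],None,fx=5,fy=5,interpolation=cv2.INTER_CUBIC)
b=cv2.resize(s[110:215,305:385],None,fx=5,fy=5,interpolation=cv2.INTER_CUBIC)
a=cv2.copyMakeBorder(a,0,b.shape[0]-a.shape[0],0,0,cv2.BORDER_CONSTANT)
cv2.imwrite("pics/sidec.png",cv2.hconcat([a,b]))
E
cat > cam.py <<'E'
import numpy as np,cv2
from plant import manip
from scipy.spatial.transform import Rotation as R
def cam(n):
    p=manip.camera_params(n);return p["intrinsics"],np.array([p["k1"],0,0,0.]),p["xyz"],R.from_quat(p["orientation"],scalar_first=True)
def ray(n,uv):
    K,d,c,r=cam(n);q=cv2.undistortPoints(np.array([[uv]],float),K,d)[0,0]
    v=r.apply([*q,1]);return c,v/np.linalg.norm(v)
def atz(n,uv,z):
    c,v=ray(n,uv);return c+v*(z-c[2])/v[2]
def tri(uvt,uvs):
    A=[];b=[]
    for n,uv in(("top",uvt),("side",uvs)):
        c,v=ray(n,uv);P=np.eye(3)-np.outer(v,v);A.append(P);b.append(P@c)
    x,res,_,_=np.linalg.lstsq(np.vstack(A),np.hstack(b),rcond=None);return x,np.sqrt(res)
def proj(n,X):
    K,d,c,r=cam(n);i=r.inv()
    q=i.apply(np.atleast_2d(X)-c);return cv2.projectPoints(q,np.zeros(3),np.zeros(3),K,d)[0][:,0]
E
```

```text
(no output)
```

View pics/topc.png

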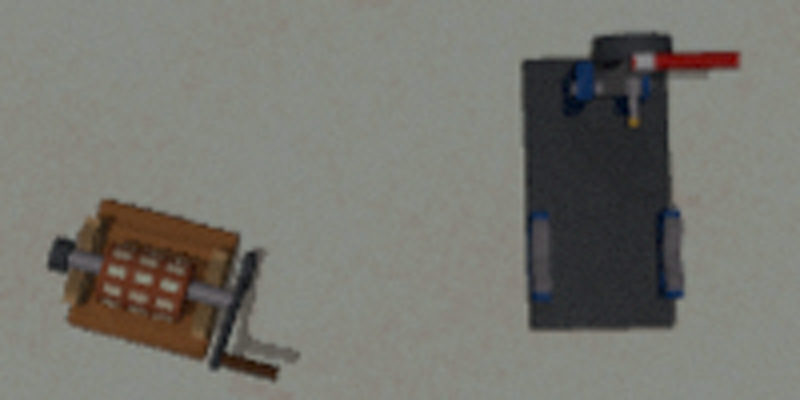

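View pics/sidec.png

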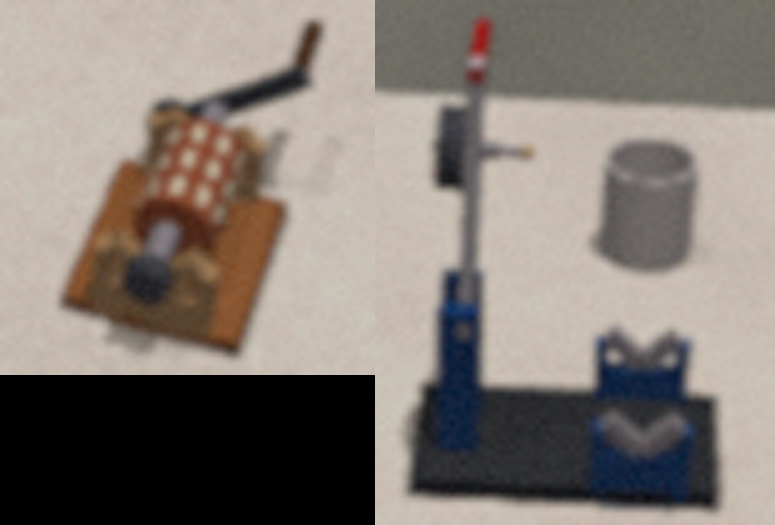

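Crops: cradle corners in topc (103,200),(240,234),(208,358),(67,322), sleeve centre (148,284), pin (225,362)–(278,375); gauge plate corners (523,60),(672,60),(676,328),(530,328); handle (655,62)–(738,60). In the side crop, the V bottoms are at (643,455) near and (643,362) far, and the handle runs (483,20)–(475,78).

```bash
cat > fit.py <<'E'
from cam import *
from scipy.optimize import least_squares
T=lambda u,v:(215+(u+.5)/4-.5,160+(v+.5)/4-.5)
SA=lambda u,v:(325+(u+.5)/5-.5,225+(v+.5)/5-.5)
SB=lambda u,v:(305+(u-375+.5)/5-.5,110+(v+.5)/5-.5)
def fit(obs,x0,nz=False):
    def w(p,X): return R.from_euler('z',p[2]).apply(X)+[p[0],p[1],p[3] if nz else 0]
    def f(p): return np.hstack([(proj(n,w(p,X))[0]-uv) for n,X,uv in obs])
    s=least_squares(f,x0,loss='soft_l1');return s.x,f(s.x).reshape(-1,2)
mm=lambda *a:np.array(a)/1000
cr=[("top",mm(55,60,16),T(103,200)),("top",mm(55,-60,16),T(240,234)),("top",mm(-55,-60,16),T(208,358)),("top",mm(-55,60,16),T(67,322)),
("side",mm(-55,-60,16),SA(285,201)),("side",mm(-55,60,16),SA(240,343)),("side",mm(55,60,16),SA(65,296))]
ga=[("top",mm(170,61,20),T(523,60)),("top",mm(-60,-61,20),T(676,328)),("top",mm(-60,61,20),T(530,328)),
("side",mm(170,-61,20),SB(425,383)),("side",mm(-60,-61,20),SB(718,398)),("side",mm(-60,61,20),SB(715,492)),("side",mm(170,61,20),SB(413,478)),
("top",mm(0,54,80),T(540,256)),("top",mm(0,-54,80),T(671,252)),
]
if __name__=="__main__":
    np.set_printoptions(precision=4,suppress=True)
    for nz in(0,1):
        for o,x0 in((cr,[.4,.2,-.2]),(ga,[.4,-.1,0.])):
            p,r=fit(o,x0+[0.]*nz,nz);print(p,r.tolist() if not nz else "")
    print("sleeve",atz("top",T(148,284),.062),"tri sleeve",tri(T(148,284),SA(193,178)))
    print("pin",tri(T(222,361),SA(303,72)),tri(T(278,374),SA(315,25)))
    print("collar",tri(T(62,256),SA(148,280)))
    print("handle",tri(T(655,62),SB(475,74)),tri(T(739,60),SB(485,22)))
    g,_=fit(ga,[.4,-.1,0.])
    print("hinge",R.from_euler('z',g[2]).apply(mm(130,0,130))+[g[0],g[1],0])
    for n,uv,z in(("mug",(457,224),.09),("cup",(305,142),.085),("bowl",(177,229),.055)):print(n,atz("top",uv,z))
E
python3 fit.py
```

```text
[ 0.4969  0.197  -0.2428] [[-0.2396818666330205, -0.22148626840530028], [-0.017461324368696296, -0.20296425138974428], [-0.21335236374460465, 0.7422541875891966], [0.29944421229453155, 1.129582371348448], [0.07125687007254555, -0.3115711369329688], [-0.08348085955464057, 0.1496037812044051], [-1.3282732343350858, -0.15607188765596902]]
[ 0.5146 -0.1776  0.0122] [[0.11462710174032509, -0.3179626391787167], [-0.32483978416735226, 0.2852468080724293], [-0.25856927676238683, 0.7258780843126544], [-1.0473048095445279, -0.04695104188482446], [-0.544982768399052, -0.10810801993821428], [0.6601965816312827, 0.8307058714954678], [-1.9103022047411855, 0.3217171369025209], [0.36582392435383326, 0.10296560768037466], [0.9672621317206449, 0.698756745192668]]
[ 0.4969  0.1969 -0.2426 -0.0006] 
[ 0.5145 -0.1772  0.0133  0.0013] 
sleeve [0.4923 0.1966 0.062 ] tri sleeve (array([0.4909, 0.1951, 0.0742]), array([0.0016]))
pin (array([0.4287, 0.132 , 0.1062]), array([0.0029])) (array([0.4191, 0.0877, 0.1052]), array([0.0018]))
collar (array([0.5143, 0.2668, 0.0636]), array([0.0012]))
handle (array([ 0.6398, -0.185 ,  0.3148]), array([0.0009])) (array([ 0.6387, -0.2412,  0.3261]), array([0.0021]))
hinge [ 0.6446 -0.176   0.13  ]
mug [ 0.5129 -0.4661  0.09  ]
cup [0.7819 0.0224 0.085 ]
bowl [0.4982 0.4408 0.055 ]
```

Both views fit well: the heights check out to about 1 mm. Cradle is at (0.497,0.197) with yaw −0.243; gauge at (0.514,−0.178) with yaw about 0.012. Next I move over the roller.

```bash
cat > go.py <<'E'
# usage: go.py x y z yaw_of_closing_line -> delta to go, in the tool's axes
from cam import *; import sys
np.set_printoptions(precision=4,suppress=True)
s=manip.state();r=R.from_quat(s["tool_rot"],scalar_first=True)
x,y,z,w=map(float,sys.argv[1:5])
Y=np.array([np.cos(w),np.sin(w),0]);Z=np.array([0,0,-1.])
t=R.from_matrix(np.c_[np.cross(Y,Z),Y,Z])
print("t %.2f"%s["time"],"d",r.inv().apply(np.array([x,y,z])-s["tool_pos"]),"rot",(r.inv()*t).as_rotvec(),
 "tcp",s["tool_pos"],"F",s["contact_force"],"w",s["gripper_width"],"q",s["joint_pos"])
E
M='python3 shift.py'
$M '[[1,-0.041,-0.029,0.003,0,0,0],[1,-0.041,-0.029,0.003,0,0,0],[1,-0.041,-0.029,0.003,0,0,0],[1,-0.041,-0.029,0.003,0,0,0],[1,-0.041,-0.029,0.003,0,0,0]]'
$M '[[1,-0.041,-0.029,0.003,0,0,0],[1,-0.041,-0.029,0.003,0,0,0],[1,-0.041,-0.029,0.003,0,0,0],[1,-0.041,-0.029,0.003,0,0,0],[1,-0.041,-0.029,0.003,0,0,0]]'
$M '[[1,0,0,0,0,0,0.15],[1,0,0,0,0,0,0.15],[1,0,0,0,0,0,0.15],[1,0,0,0,0,0,0.15],[1,0,0,0,0,0,0.15]]'
$M '[[1,0,0,0,0,0,0.15],[1,0,0,0,0,0,0.15],[1,0,0,0,0,0,0.15],[1,0,0,0,0,0,0.15],[1,0,0,0,0,0,0.15]]'
python3 go.py 0.493 0.1975 0.2 -0.243
```

```text
time: 0.72
tool_pos: [0.3373, 0.3972, 0.2157]
tool_rot: [-0.0, 0.148, 0.989, -0.0]
contact_force: [0.4, 0.1, 0.1]
gripper_width: 1.004
grasp_force: 0.0
time: 1.35
tool_pos: [0.4908, 0.1984, 0.2008]
tool_rot: [-0.0, 0.148, 0.989, -0.0]
contact_force: [0.5, 1.1, 0.7]
gripper_width: 0.997
grasp_force: 0.0
time: 1.98
tool_pos: [0.4899, 0.1998, 0.2007]
tool_rot: [-0.0, 0.502, 0.865, -0.0]
contact_force: [-0.2, -0.3, 0.8]
gripper_width: 1.002
grasp_force: 0.0
time: 2.6
tool_pos: [0.4899, 0.1998, 0.2007]
tool_rot: [-0.0, 0.784, 0.621, -0.0]
contact_force: [-0.4, -0.0, -0.9]
gripper_width: 0.999
grasp_force: 0.0
t 2.60 d [-0.0015  0.0036  0.0007] rot [-0.0009  0.0005  0.011 ] tcp [0.4899 0.1998 0.2007] F [-0.3667 -0.0399 -0.9041] w 0.9991584035190678 q [ 0.2466 -0.1571  1.8664 -0.      1.4334  0.4786]
```

```bash
M='python3 shift.py'
$M '[[1,-0.0015,0.0036,0.03,0,0,0.011],[1,0,0,0.04,0,0,0],[1,0,0,0.04,0,0,0],[1,0,0,0.035,0,0,0],[1,0,0,0.018,0,0,0]]'
$M '[[0.5,0,0,0,0,0,0],[0.5,0,0,0,0,0,0],[0.5,0,0,0,0,0,0],[0.5,0,0,0,0,0,0],[0.5,0,0,0,0,0,0]]'
python3 go.py 0.493 0.1975 0.038 -0.243
```

```text
time: 3.22
tool_pos: [0.4916, 0.1972, 0.0356]
tool_rot: [-0.001, 0.786, 0.618, -0.002]
contact_force: [-0.5, 0.8, 0.9]
gripper_width: 0.998
grasp_force: 0.0
time: 3.85
tool_pos: [0.4927, 0.1984, 0.0401]
tool_rot: [-0.001, 0.786, 0.618, -0.0]
contact_force: [-8.3, 1.0, 5.1]
gripper_width: 0.57
grasp_force: 61.1
t 3.85 d [-0.0008  0.0005  0.0021] rot [-0.0024 -0.0007  0.0044] tcp [0.4927 0.1984 0.0401] F [-8.267   1.0097  5.0911] w 0.5698756743911129 q [0.2417 0.0331 1.9742 0.0018 1.1362 0.4795]
```

```bash
M='python3 shift.py'
$M '[[0.5,0,0,-0.01,0,0,0],[0.5,0,0,-0.03,0,0,0],[0.5,0,0,-0.04,0,0,0],[0.5,0,0,-0.04,0,0,0],[0.5,0,0,-0.04,0,0,0]]'
$M '[[0.5,0,0,0,0,0,-0.13],[0.5,0,0,0,0,0,-0.125],[0.5,0,0,0,0,0,0]]'
python3 go.py 0.5106 -0.1777 0.2 0.012
```

```text
time: 4.47
tool_pos: [0.4931, 0.1975, 0.1997]
tool_rot: [0.0, 0.786, 0.618, 0.0]
contact_force: [0.1, 0.5, -6.8]
gripper_width: 0.572
grasp_force: 63.9
time: 4.85
tool_pos: [0.4931, 0.1975, 0.1984]
tool_rot: [0.0, 0.702, 0.713, -0.0]
contact_force: [-0.3, -0.6, -7.3]
gripper_width: 0.568
grasp_force: 64.1
t 4.85 d [-0.3754  0.0116 -0.0016] rot [0.0001 0.0001 0.0035] tcp [0.4931 0.1975 0.1984] F [-0.2827 -0.585  -7.2653] w 0.5681772159788835 q [ 0.2409 -0.1507  1.8646 -0.0001  1.4277  0.2254]
```

```bash
M='python3 shift.py'
$M '[[0.5,-0.045,0.002,0,0,0,0],[0.5,-0.045,0.002,0,0,0,0],[0.5,-0.045,0.002,0,0,0,0],[0.5,-0.045,0.002,0,0,0,0],[0.5,-0.045,0.002,0,0,0,0]]'
$M '[[0.5,-0.05,0.002,0,0,0,0],[0.5,-0.05,0,0,0,0,0],[0.5,-0.05,0,0,0,0,0.003],[0.5,0,0,0,0,0,0],[0.5,0,0,0,0,0,0]]'
python3 go.py 0.5106 -0.1777 0.2 0.012
python3 - <<'E'
from cam import *
t,s=[cv2.cvtColor(manip.grab_frame(n),cv2.COLOR_RGB2BGR) for n in("top","side")]
cv2.imwrite("pics/t1.png",t);cv2.imwrite("pics/s1.png",s)
a=cv2.resize(t[160:260,320:420],None,fx=4,fy=4,interpolation=cv2.INTER_CUBIC)
b=cv2.resize(s[105:215,300:400],None,fx=4,fy=4,interpolation=cv2.INTER_CUBIC)
a=cv2.copyMakeBorder(a,0,40,0,0,cv2.BORDER_CONSTANT)
cv2.imwrite("pics/c1.png",cv2.hconcat([a,b]))
E
```

```text
time: 5.48
tool_pos: [0.5069, -0.0286, 0.1982]
tool_rot: [0.0, 0.702, 0.712, -0.0]
contact_force: [0.4, 0.1, -7.5]
gripper_width: 0.573
grasp_force: 64.1
time: 6.1
tool_pos: [0.5114, -0.1769, 0.1979]
tool_rot: [-0.001, 0.703, 0.711, 0.0]
contact_force: [0.0, 1.1, -6.8]
gripper_width: 0.571
grasp_force: 64.2
t 6.10 d [-0.0008 -0.0008 -0.0021] rot [-0.0008 -0.0009  0.0002] tcp [ 0.5114 -0.1769  0.1979] F [ 0.0087  1.086  -6.8348] w 0.5710836109658441 q [-0.4707 -0.1248  1.842   0.0005  1.4255 -0.483 ]
```

View pics/c1.png

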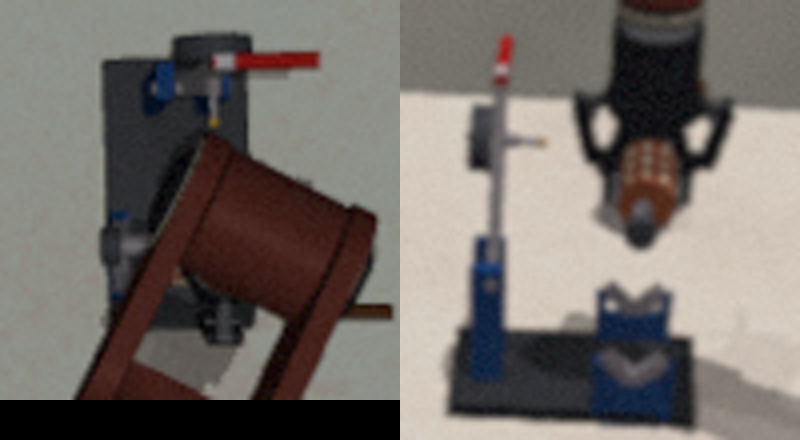

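The roller hangs level over the gauge. Collar end is at about (640,228) in the side panel and (112,243) in the top panel. Next I triangulate the collar and pin against the V axis.

```bash
python3 - <<'E'
from fit import *
np.set_printoptions(precision=4,suppress=True)
T4=lambda u,v:(320+(u+.5)/4-.5,160+(v+.5)/4-.5)
S4=lambda u,v:(300+(u-400+.5)/4-.5,105+(v+.5)/4-.5)
g,_=fit(ga,[.4,-.1,0.])
print("g",g,"collar",tri(T4(112,243),S4(640,230)))
gt=lambda X:R.from_euler('z',-g[2]).apply(X-np.array([g[0],g[1],0]))
for n,(u,v) in dict(sidecollar=(640,230),pinend=(391,312)).items():
    pass
# side ray of collar end at z = tcp+.024, in gauge frame; V bottom of near block face (y=61) z~?
print("collar by side at z .222",gt(atz("side",S4(640,230),.222)))
print("collar/pin by top",gt(atz("top",T4(115,243),.222)),gt(atz("top",T4(391,312),.261)))
for uv in((633,372),(596,352),(671,350)):print("V near pts at z .08/.0587",gt(atz("side",S4(*uv),.08)),gt(atz("side",S4(*uv),.0587)))
print("V proj bottom y61,y47",[ (p-[300,105])*4+[400,0] for p in proj("side",[R.from_euler('z',g[2]).apply(mm(0,yy,58.7))+[g[0],g[1],0] for yy in(61,47)])])
E
```

```text
g [ 0.5146 -0.1776  0.0122] collar (array([ 0.5169, -0.1052,  0.2238]), array([0.0024]))
collar by side at z .222 [0.0015 0.0697 0.222 ]
collar/pin by top [0.005  0.0699 0.222 ] [-0.048  -0.1226  0.261 ]
V near pts at z .08/.0587 [-0.0009  0.0775  0.08  ] [-0.0018  0.0495  0.0587]
V near pts at z .08/.0587 [0.0324 0.0508 0.08  ] [0.0323 0.0221 0.0587]
V near pts at z .08/.0587 [-0.0345  0.0421  0.08  ] [-0.0363  0.0131  0.0587]
V proj bottom y61,y47 [array([629.3244, 378.1932]), array([629.5117, 368.7529])]
```

```bash
M='python3 shift.py'
$M '[[0.5,0,-0.003,0.03,0,0,0],[0.5,0,0,0.04,0,0,0],[0.5,0,0,0.035,0,0,0],[0.5,0,0,0.025,0,0,0],[0.5,0,0,0.008,0,0,0]]'
$M '[[0.5,0,0,0.003,0,0,0],[0.5,0,0,0.003,0,0,0],[0.5,0,0,0.003,0,0,0],[0.5,0,0,0,0,0,0]]'
python3 go.py 0.5084 -0.1777 0.046 0.012
```

```text
time: 6.82
tool_pos: [0.5075, -0.1753, 0.0583]
tool_rot: [-0.002, 0.702, 0.713, -0.001]
contact_force: [0.0, 0.3, -6.3]
gripper_width: 0.567
grasp_force: 63.9
time: 7.32
tool_pos: [0.5091, -0.1773, 0.0517]
tool_rot: [0.0, 0.702, 0.712, 0.0]
contact_force: [0.8, -0.6, -7.2]
gripper_width: 0.57
grasp_force: 63.9
t 7.33 d [-0.0004 -0.0007  0.0057] rot [0.0008 0.0004 0.002 ] tcp [ 0.5091 -0.1773  0.0517] F [ 0.7783 -0.5804 -7.2442] w 0.5698350673323808 q [-0.4732  0.0324  1.9523  0.      1.1559 -0.4872]
```

```bash
M='python3 shift.py'
$M '[[0.5,0,0,0.002,0,0,0],[0.5,0,0,0,0,0,0]]'
$M '[[0.5,0,0,0.002,0,0,0],[0.5,0,0,0,0,0,0]]'
$M '[[0.5,0,0,0.001,0,0,0],[0.5,0,0,0,0,0,0]]'
python3 go.py 0.5084 -0.1777 0.046 0.012
```

```text
time: 7.58
tool_pos: [0.5097, -0.1776, 0.0502]
tool_rot: [0.001, 0.702, 0.712, 0.0]
contact_force: [1.3, 0.2, -3.6]
gripper_width: 0.572
grasp_force: 64.4
time: 7.82
tool_pos: [0.5102, -0.1778, 0.0493]
tool_rot: [0.001, 0.702, 0.712, 0.0]
contact_force: [-0.4, 0.8, 4.6]
gripper_width: 0.571
grasp_force: 64.9
time: 8.07
tool_pos: [0.5103, -0.1778, 0.0491]
tool_rot: [0.001, 0.702, 0.713, 0.0]
contact_force: [-3.0, 2.8, 10.7]
gripper_width: 0.571
grasp_force: 65.4
t 8.07 d [ 0.0001 -0.0019  0.0031] rot [0.0025 0.0016 0.0035] tcp [ 0.5103 -0.1778  0.0491] F [-3.0032  2.7943 10.7254] w 0.5706383985269887 q [-0.4729  0.0381  1.9516 -0.0003  1.1489 -0.4882]
```

Seated (10 N upward). Release gently and withdraw.

```bash
M='python3 shift.py'
$M '[[0.6,0,0,-0.001,0,0,0],[0.7,0,0,0,0,0,0],[0.9,0,0,0,0,0,0],[1,0,0,0,0,0,0],[1,0,0,0,0,0,0]]'
$M '[[1,0,0,-0.02,0,0,0],[1,0,0,-0.03,0,0,0],[1,0,0,-0.04,0,0,0],[1,0,0,-0.05,0,0,0],[1,0,0,-0.05,0,0,0]]'
$M '[[0.3,0,-0.04,-0.05,0,0,0],[0.3,0,-0.05,-0.04,0,0,0],[0.3,0,-0.05,0,0,0,0]]'
python3 go.py 0.5084 -0.1777 0.046 0.012
python3 - <<'E'
from cam import *
t,s=[cv2.cvtColor(manip.grab_frame(n),cv2.COLOR_RGB2BGR) for n in("top","side")]
cv2.imwrite("pics/t2.png",t);cv2.imwrite("pics/s2.png",s)
a=cv2.resize(t[160:260,320:420],None,fx=4,fy=4,interpolation=cv2.INTER_CUBIC)
b=cv2.resize(s[105:215,300:400],None,fx=4,fy=4,interpolation=cv2.INTER_CUBIC)
a=cv2.copyMakeBorder(a,0,40,0,0,cv2.BORDER_CONSTANT)
cv2.imwrite("pics/c2.png",cv2.hconcat([a,b]))
E
```

```text
time: 8.7
tool_pos: [0.5086, -0.1771, 0.047]
tool_rot: [-0.0, 0.702, 0.712, -0.0]
contact_force: [-0.6, 0.1, -0.3]
gripper_width: 1.0
grasp_force: 0.0
time: 9.32
tool_pos: [0.5084, -0.177, 0.2385]
tool_rot: [-0.0, 0.702, 0.712, -0.0]
contact_force: [0.4, 0.3, -0.2]
gripper_width: 1.003
grasp_force: 0.0
time: 9.7
tool_pos: [0.3708, -0.1797, 0.3297]
tool_rot: [0.004, 0.702, 0.712, 0.0]
contact_force: [-0.4, -0.8, 0.5]
gripper_width: 0.374
grasp_force: 0.0
t 9.70 d [0.0013 0.136  0.2845] rot [0.0059 0.0048 0.0028] tcp [ 0.3708 -0.1797  0.3297] F [-0.3576 -0.8336  0.4731] w 0.37418337908674454 q [-0.6321 -0.5264  1.9374 -0.0003  1.7229 -0.6469]
```

View pics/c2.png

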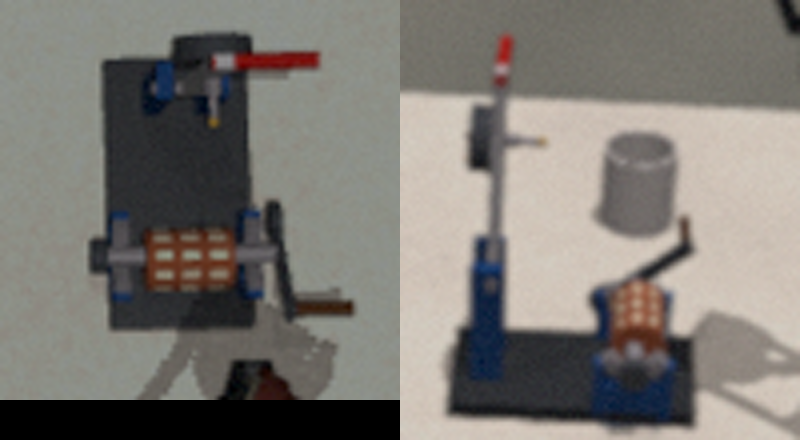

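The roller sits in both V's, with the crank still leaning to −x (pin at about (325,308) in the top panel). Next, the handle.

```bash
M='python3 shift.py'
$M '[[0.5,0,0,-0.045,0,0,0],[0.5,0,0,-0.045,0,0,0],[0.5,-0.008,0.054,0,0,0,0],[0.5,-0.008,0.054,0,0,0,0],[0.5,-0.008,0.054,0,0,0,0]]'
$M '[[0.5,-0.008,0.054,0,0,0,0],[0.5,-0.008,0.053,0,0,0,0],[0.5,0,0,0,0,0,0]]'
python3 go.py 0.640 -0.222 0.3 0.012
```

```text
time: 10.42
tool_pos: [0.5357, -0.2008, 0.4145]
tool_rot: [-0.0, 0.702, 0.712, 0.0]
contact_force: [-0.6, 0.1, 0.7]
gripper_width: 0.505
grasp_force: 0.0
time: 10.8
tool_pos: [0.6436, -0.2152, 0.4089]
tool_rot: [-0.004, 0.702, 0.713, -0.001]
contact_force: [-1.6, 0.2, -1.3]
gripper_width: 0.499
grasp_force: 0.0
t 10.80 d [-0.0071 -0.003   0.1089] rot [-0.007  -0.0037  0.0035] tcp [ 0.6436 -0.2152  0.4089] F [-1.6177  0.1548 -1.3216] w 0.4986266015667992 q [-0.4324  0.1413  1.228   0.0003  1.7801 -0.4478]
```

```bash
M='python3 shift.py'
$M '[[0.5,-0.007,-0.003,0.02,0,0,0],[0.5,0,0,0.035,0,0,0],[0.5,0,0,0.035,0,0,0],[0.5,0,0,0.017,0,0,0],[0.5,0,0,0,0,0,0]]'
$M '[[0.05,0,0,0,0,0,0],[0.05,0,0,0,0,0,0],[0.05,0,0,0,0,0,0],[0.05,0,0,0,0,0,0]]'
python3 go.py 0.640 -0.222 0.3 0.012
```

```text
time: 11.42
tool_pos: [0.6363, -0.2222, 0.3067]
tool_rot: [-0.001, 0.702, 0.712, -0.0]
contact_force: [-0.0, 0.2, 0.6]
gripper_width: 0.503
grasp_force: 0.0
time: 11.92
tool_pos: [0.6383, -0.2227, 0.3108]
tool_rot: [0.002, 0.702, 0.712, 0.001]
contact_force: [0.1, -0.3, 5.4]
gripper_width: 0.104
grasp_force: 58.9
t 11.93 d [0.0007 0.0016 0.0108] rot [0.0035 0.0019 0.0021] tcp [ 0.6383 -0.2227  0.3108] F [ 0.1366 -0.327   5.3616] w 0.10428034009389768 q [-0.4456  0.1353  1.3938 -0.0001  1.6086 -0.4597]
```

```bash
M='python3 shift.py'
$M '[[0.5,0,0,0,0,0,0],[0.5,0,0.002,0.005,0,0,0],[0.5,0,0,0,0,0,0],[0.5,0,0,0,0,0,0]]'
python3 go.py 0.640 -0.222 0.3 0.012
$M '[[0.05,0,0,0,0,0,0],[0.05,0,0,0,0,0,0],[0.05,0,0,0,0,0,0],[0.05,0,0,0,0,0,0]]'
python3 go.py 0.640 -0.222 0.3 0.012
```

```text
time: 12.42
tool_pos: [0.6394, -0.2222, 0.3024]
tool_rot: [-0.001, 0.702, 0.712, -0.0]
contact_force: [-0.6, -0.3, -0.2]
gripper_width: 0.499
grasp_force: 0.0
t 12.43 d [0.0002 0.0006 0.0024] rot [-0.001  -0.0005  0.0021] tcp [ 0.6394 -0.2222  0.3024] F [-0.5736 -0.3023 -0.1634] w 0.49914479571186215 q [-0.4442  0.143   1.399  -0.      1.6007 -0.4583]
time: 12.92
tool_pos: [0.6395, -0.2223, 0.3034]
tool_rot: [0.0, 0.702, 0.712, -0.0]
contact_force: [-2.1, 0.3, 1.5]
gripper_width: 0.117
grasp_force: 58.5
t 12.93 d [0.0003 0.0005 0.0034] rot [-0.      0.0001  0.0021] tcp [ 0.6395 -0.2223  0.3034] F [-2.0534  0.2774  1.4986] w 0.11687001669604637 q [-0.4443  0.1422  1.3983 -0.0001  1.6011 -0.4584]
```

Good grip at pad centre. I'll lead the handle round the hinge in an arc.

```bash
M='python3 shift.py'
$M '[[0.05,0,-0.014,0.0004,0,0,0],[0.05,0,-0.014,0.001,0,0,0],[0.05,0,-0.014,0.0025,0,0,0],[0.05,0,-0.014,0.0035,0,0,0],[0.05,0,0,0,0,0,0]]'
python3 go.py 0.5908 -0.222 0.294 0.012
$M '[[0.05,0,-0.0267,0.0099,0,0,0],[0.05,0,-0.0248,0.0138,0,0,0],[0.05,0,-0.0226,0.0173,0,0,0],[0.05,0,0,0,0,0,0]]'
python3 go.py 0.5178 -0.223 0.253 0.012
```

```text
time: 13.55
tool_pos: [0.5817, -0.2233, 0.294]
tool_rot: [-0.001, 0.703, 0.712, -0.001]
contact_force: [2.8, -3.5, -7.5]
gripper_width: 0.112
grasp_force: 59.1
t 13.55 d [ 0.0012  0.0091 -0.    ] rot [-0.0029 -0.0003  0.001 ] tcp [ 0.5817 -0.2233  0.294 ] F [ 2.8313 -3.5348 -7.5309] w 0.11153560887228045 q [-0.4854  0.0205  1.5422 -0.0011  1.5815 -0.4984]
time: 14.05
tool_pos: [0.5087, -0.2246, 0.2504]
tool_rot: [0.0, 0.703, 0.712, -0.0]
contact_force: [13.0, -6.7, -16.3]
gripper_width: 0.109
grasp_force: 58.9
t 14.05 d [ 0.0015  0.0091 -0.0026] rot [-0.0001  0.0004  0.0008] tcp [ 0.5087 -0.2246  0.2504] F [ 13.0371  -6.6968 -16.3136] w 0.10946157370271578 q [-0.5494 -0.1226  1.7521 -0.0005  1.512  -0.5622]
```

```bash
M='python3 shift.py'
$M '[[0.05,-0.002,0.004,0.004,0,0,0],[0.05,0,-0.010,0.0105,0,0,0],[0.05,0,-0.010,0.0105,0,0,0],[0.05,0,0,0,0,0,0]]'
python3 go.py 0.4981 -0.224 0.2324 0.012
```

```text
time: 14.55
tool_pos: [0.4924, -0.225, 0.2301]
tool_rot: [-0.002, 0.702, 0.712, 0.0]
contact_force: [-4.1, 5.3, 0.9]
gripper_width: 0.115
grasp_force: 61.9
t 14.55 d [ 0.001   0.0057 -0.0023] rot [-0.0028 -0.003   0.0022] tcp [ 0.4924 -0.225   0.2301] F [-4.0975  5.3355  0.9378] w 0.11464924741185181 q [-0.5667 -0.1446  1.8058  0.001   1.4843 -0.581 ]
```

```bash
M='python3 shift.py'
$M '[[0.05,0,-0.0129,0.0188,0,0,0],[0.05,0,-0.0127,0.0255,0,0,0],[0.05,0,0,0,0,0,0]]'
python3 go.py 0.4664 -0.224 0.1837 0.012
$M '[[0.05,0,-0.0089,0.027,0,0,0],[0.05,0,0,0,0,0,0]]'
python3 go.py 0.4575 -0.224 0.1567 0.012
```

```text
time: 14.92
tool_pos: [0.4679, -0.2255, 0.184]
tool_rot: [-0.001, 0.702, 0.712, 0.001]
contact_force: [3.1, 4.1, -3.4]
gripper_width: 0.111
grasp_force: 63.4
t 14.93 d [ 0.0015 -0.0014  0.0003] rot [ 0.0002 -0.0029  0.002 ] tcp [ 0.4679 -0.2255  0.184 ] F [ 3.0972  4.0904 -3.3608] w 0.11134769036669835 q [-0.5938 -0.1684  1.9046  0.0025  1.4068 -0.6082]
time: 15.18
tool_pos: [0.4597, -0.2259, 0.1573]
tool_rot: [-0.0, 0.702, 0.712, 0.001]
contact_force: [7.0, 2.7, -5.2]
gripper_width: 0.114
grasp_force: 63.4
t 15.18 d [ 0.0019 -0.0022  0.0006] rot [ 0.0016 -0.0021  0.0023] tcp [ 0.4597 -0.2259  0.1573] F [ 7.0096  2.6933 -5.2142] w 0.11409778819882117 q [-0.6035 -0.1636  1.9465  0.0027  1.3586 -0.6184]
```

```bash
M='python3 shift.py'
$M '[[0.05,0,-0.002,0.02,0,0,0],[0.05,0,-0.001,0.012,0,0,0],[0.05,0,0,0.007,0,0,0],[0.05,0,0,0,0,0,0]]'
python3 go.py 0.455 -0.224 0.1115 0.012
$M '[[0.05,0,0,0.004,0,0,0],[0.05,0,0,0,0,0,0]]'
$M '[[0.05,0,0,0.004,0,0,0],[0.05,0,0,0,0,0,0]]'
python3 go.py 0.455 -0.224 0.1115 0.012
```

```text
time: 15.68
tool_pos: [0.4554, -0.2261, 0.1189]
tool_rot: [-0.002, 0.702, 0.712, -0.0]
contact_force: [-2.9, 4.4, -1.0]
gripper_width: 0.113
grasp_force: 64.9
t 15.68 d [ 0.0021 -0.0004  0.0074] rot [-0.0024 -0.0022  0.002 ] tcp [ 0.4554 -0.2261  0.1189] F [-2.9279  4.4239 -1.0281] w 0.11318887968087375 q [-0.6076 -0.129   1.9833  0.0004  1.2905 -0.6216]
time: 15.92
tool_pos: [0.4554, -0.2262, 0.1154]
tool_rot: [-0.002, 0.702, 0.712, -0.0]
contact_force: [-4.2, 4.1, 0.2]
gripper_width: 0.113
grasp_force: 65.3
time: 16.18
tool_pos: [0.4553, -0.2262, 0.1143]
tool_rot: [-0.002, 0.702, 0.712, -0.001]
contact_force: [-10.6, 10.6, 16.8]
gripper_width: 0.111
grasp_force: 67.9
t 16.18 d [ 0.0022 -0.0003  0.0028] rot [-0.0043 -0.0025  0.0024] tcp [ 0.4553 -0.2262  0.1143] F [-10.6111  10.6226  16.816 ] w 0.11135516351872815 q [-0.6074 -0.1225  1.9856 -0.0005  1.2835 -0.6216]
```

Stop reached. Release, rise, look at the dial.

```bash
M='python3 shift.py'
$M '[[0.25,0,0,-0.001,0,0,0],[0.35,0,0,0,0,0,0],[0.4,0,0,0,0,0,0],[0.4,0,0,-0.02,0,0,0],[0.4,0,0,-0.04,0,0,0]]'
$M '[[0.4,0,-0.01,-0.05,0,0,0],[0.4,-0.03,-0.05,-0.01,0,0,0],[0.4,-0.04,-0.05,0,0,0,0],[0.4,0,0,0,0,0,0]]'
python3 go.py 0.455 -0.224 0.1115 0.012
python3 - <<'E'
from cam import *
t,s=[cv2.cvtColor(manip.grab_frame(n),cv2.COLOR_RGB2BGR) for n in("top","side")]
cv2.imwrite("pics/t3.png",t);cv2.imwrite("pics/s3.png",s)
a=cv2.resize(t[180:245,325:410],None,fx=8,fy=8,interpolation=cv2.INTER_CUBIC)[:,:400*1]
a=cv2.resize(t[185:260,340:410],None,fx=6,fy=6,interpolation=cv2.INTER_CUBIC)
b=cv2.resize(s[140:215,310:372],None,fx=6,fy=6,interpolation=cv2.INTER_CUBIC)
cv2.imwrite("pics/c3.png",cv2.hconcat([a,b]))
E
```

```text
time: 16.8
tool_pos: [0.4547, -0.2261, 0.1707]
tool_rot: [-0.002, 0.702, 0.712, -0.001]
contact_force: [0.4, 0.6, 0.1]
gripper_width: 0.402
grasp_force: 0.0
time: 17.3
tool_pos: [0.3458, -0.2998, 0.2328]
tool_rot: [0.001, 0.704, 0.71, -0.0]
contact_force: [0.5, 1.4, 0.3]
gripper_width: 0.399
grasp_force: 0.0
t 17.30 d [0.0752 0.1097 0.1212] rot [ 0.0002  0.0016 -0.0045] tcp [ 0.3458 -0.2998  0.2328] F [0.5437 1.3506 0.3299] w 0.3994557834649467 q [-0.8766 -0.3684  1.985  -0.0009  1.5237 -0.8841]
```

View pics/c3.png

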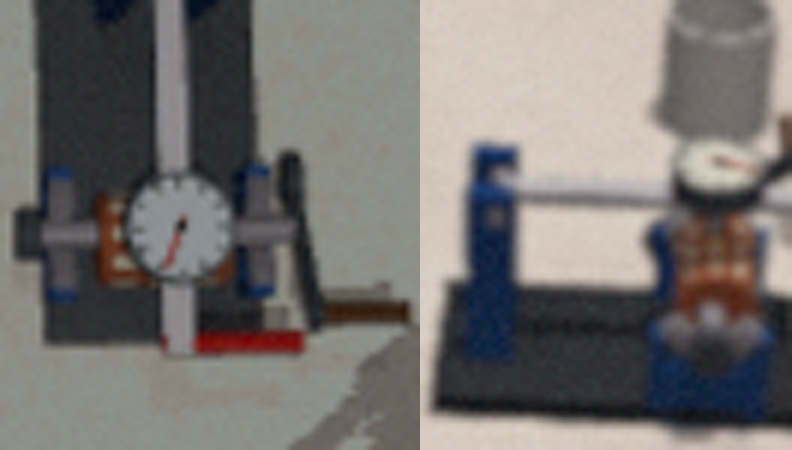

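The arm is level on its stop. Needle points from (182,225) to (168,265), about 3.5 rad, roughly 70° short of the high spot. Now I'll write a needle reader and approach the pin.

```bash
cat > needle.py <<'E'
from cam import *; import sys
def read(img,c=None):
    # dial centre: gauge x=0 at z~.156
    S=8;x0,y0,w=340,195,60
    p=cv2.resize(img[y0:y0+w,x0:x0+w],None,fx=S,fy=S,interpolation=cv2.INTER_CUBIC).astype(int)
    r,g,b=p[...,0],p[...,1],p[...,2]
    cx,cy=((182/6+340-x0)*S,(225/6+185-y0)*S)
    yy,xx=np.mgrid[:p.shape[0],:p.shape[1]];d=np.hypot(xx-cx,yy-cy)
    wt=np.where((d<58)&(d>12),np.clip(r-np.maximum(g,b)-12,0,None),0)
    vx,vy=(wt*(xx-cx)).sum(),(wt*(yy-cy)).sum()
    return np.arctan2(vx,-vy)%(2*np.pi),wt.sum()
if __name__=="__main__":
    im=manip.grab_frame("top") if len(sys.argv)<2 else cv2.cvtColor(cv2.imread(sys.argv[1]),cv2.COLOR_BGR2RGB)
    print("needle",read(im),"tcp",manip.state()["tool_pos"])
E
python3 needle.py pics/t3.png
python3 - <<'E'
from cam import *
print(atz("top",(340+366/6,185+312/6),.1086), tri((340+328/6,185+312/6),(310+(787-420)/6,140+150/6)))
E
python3 go.py 0.4698 -0.283 0.23 0.012
```

```text
needle (np.float64(3.4930849079243247), np.int64(14329)) tcp [ 0.34788094 -0.29782928  0.23238496]
[ 0.47098905 -0.28243152  0.1086    ] (array([ 0.46963817, -0.26106854,  0.11582611]), array([0.00181241]))
t 17.40 d [0.0133 0.1221 0.0024] rot [ 0.0004 -0.0001  0.0001] tcp [ 0.3479 -0.2978  0.2324] F [-0.3665 -0.8187 -0.2391] w 0.3978699731094778 q [-0.871  -0.3668  1.9844  0.0004  1.5238 -0.8831]
```

```bash
M='python3 shift.py'
$M '[[0.4,0.0045,0.041,0,0,0,0],[0.4,0.0045,0.041,0,0,0,0],[0.4,0.0045,0.041,0,0,0,0],[0.4,0,0,0.04,0,0,0],[0.4,0,0,0.02,0,0,0]]'
python3 go.py 0.4705 -0.284 0.09 0.012
```

```text
time: 18.02
tool_pos: [0.4713, -0.28, 0.1695]
tool_rot: [-0.002, 0.701, 0.713, -0.0]
contact_force: [0.1, 0.3, -0.5]
gripper_width: 0.401
grasp_force: 0.0
t 18.02 d [-0.0042 -0.0006  0.0794] rot [-0.0032 -0.0028  0.0051] tcp [ 0.4713 -0.28    0.1695] F [ 0.1478  0.2889 -0.4705] w 0.4007620487396581 q [-0.6719 -0.0816  1.8508  0.0001  1.3767 -0.6891]
```

```bash
M='python3 shift.py'
$M '[[0.4,-0.003,0,0.03,0,0,0],[0.4,0,0,0.03,0,0,0],[0.4,0,0,0.019,0,0,0],[0.17,0,0,0,0,0,0],[0.17,0,0,0,0,0,0]]'
python3 go.py 0.4705 -0.284 0.09 0.012; python3 needle.py
```

```text
time: 18.65
tool_pos: [0.4718, -0.2856, 0.0947]
tool_rot: [0.001, 0.702, 0.712, 0.0]
contact_force: [0.8, 0.1, 0.4]
gripper_width: 0.17
grasp_force: 0.0
t 18.65 d [ 0.0017 -0.0013  0.0047] rot [0.0016 0.0013 0.0022] tcp [ 0.4718 -0.2856  0.0947] F [0.7711 0.1189 0.4038] w 0.17013279775443887 q [-0.6794  0.0024  1.902   0.      1.2351 -0.6935]
needle (np.float64(3.491484519212084), np.int64(14579)) tcp [ 0.47198086 -0.28584911  0.09513561]
```

```bash
M='python3 shift.py'
$M '[[0.17,0,0.0074,-0.0074,0,0,0],[0.17,0,0,0,0,0,0],[0.17,0,0.0086,-0.006,0,0,0],[0.17,0,0,0,0,0,0]]';python3 needle.py
$M '[[0.17,0,0.0095,-0.0044,0,0,0],[0.17,0,0,0,0,0,0],[0.17,0,0,0,0,0,0]]';python3 needle.py
$M '[[0.17,0,0.0101,-0.0027,0,0,0],[0.17,0,0,0,0,0,0],[0.17,0,0,0,0,0,0]]';python3 needle.py
```

```text
time: 19.2
tool_pos: [0.4884, -0.2852, 0.1078]
tool_rot: [0.001, 0.702, 0.712, 0.001]
contact_force: [-0.1, -0.3, -0.4]
gripper_width: 0.172
grasp_force: 0.0
needle (np.float64(4.072389563876849), np.int64(11623)) tcp [ 0.48790459 -0.28502227  0.10729404]
time: 19.62
tool_pos: [0.4968, -0.2848, 0.1112]
tool_rot: [0.0, 0.702, 0.712, 0.0]
contact_force: [-0.4, -0.5, -0.2]
gripper_width: 0.17
grasp_force: 0.0
needle (np.float64(4.292164902654944), np.int64(14790)) tcp [ 0.49662094 -0.28472355  0.11109736]
time: 20.05
tool_pos: [0.5069, -0.2847, 0.114]
tool_rot: [0.0, 0.702, 0.712, 0.0]
contact_force: [0.1, 0.2, 0.5]
gripper_width: 0.168
grasp_force: 0.0
needle (np.float64(4.482137364110527), np.int64(15573)) tcp [ 0.50672916 -0.28467812  0.11392595]
```

```bash
M='python3 shift.py'
$M '[[0.17,0,0.0104,-0.0015,0,0,0],[0.17,0,0,0,0,0,0],[0.17,0,0,0,0,0,0]]'|head -2;python3 needle.py
$M '[[0.17,0,0.0104,0.0003,0,0,0],[0.17,0,0,0,0,0,0],[0.17,0,0,0,0,0,0]]'|head -2;python3 needle.py
$M '[[0.17,0,0.0103,0.002,0,0,0],[0.17,0,0,0,0,0,0],[0.17,0,0,0,0,0,0]]'|head -2;python3 needle.py
$M '[[0.17,0,0.010,0.0035,0,0,0],[0.17,0,0,0,0,0,0],[0.17,0,0,0,0,0,0]]'|head -2;python3 needle.py
$M '[[0.17,0,0.009,0.005,0,0,0],[0.17,0,0,0,0,0,0],[0.17,0,0,0,0,0,0]]'|head -2;python3 needle.py
python3 -c "
from cam import *
cv2.imwrite('pics/t4.png',manip.grab_frame('top')[:,:,::-1])"
```

```text
time: 20.48
tool_pos: [0.5173, -0.2845, 0.1155]
needle (np.float64(4.5969115788166715), np.int64(13817)) tcp [ 0.51711697 -0.28453288  0.11541615]
time: 20.9
tool_pos: [0.5276, -0.2844, 0.1151]
needle (np.float64(4.698284026839335), np.int64(17030)) tcp [ 0.52751521 -0.28436285  0.11509962]
time: 21.32
tool_pos: [0.5379, -0.2842, 0.113]
needle (np.float64(4.708498846369651), np.int64(17036)) tcp [ 0.53780593 -0.2842666   0.11309742]
time: 21.75
tool_pos: [0.5479, -0.2841, 0.1095]
needle (np.float64(4.610465550717919), np.int64(14415)) tcp [ 0.54783743 -0.28413248  0.10963297]
time: 22.18
tool_pos: [0.5569, -0.284, 0.1045]
needle (np.float64(4.486372300161232), np.int64(13571)) tcp [ 0.55682956 -0.28400438  0.10462346]
```

```bash
python3 - <<'E'
import numpy as np
from scipy.optimize import curve_fit
x=np.array([.48790,.49662,.50673,.51712,.52752,.53781,.54784,.55683]);n=np.array([4.0724,4.2922,4.4821,4.5969,4.6983,4.7085,4.6105,4.4864])
for xc in(.5146,.5116,.518):
    th=np.arcsin((x-xc)/.06)
    p,c=curve_fit(lambda t,A,B,t0:A+B*np.cos(t-t0),th,n,[2.8,2,.35])
    q,cq=curve_fit(lambda t,A,t0:A+2*np.cos(t-t0),th,n,[2.8,.35])
    print(p,np.sqrt(np.diag(c)),q,"peak tcp x",xc+.06*np.sin(p[2]),xc+.06*np.sin(q[1]), n-(q[0]+2*np.cos(th-q[1])))
E
```

```text
[2.56330392 2.13642068 0.32548224] [0.0637275  0.06817907 0.00793421] [2.69048684 0.33675422] peak tcp x 0.5337859446006588 0.5344255220031751 [-0.0144693  -0.00116659  0.0069393  -0.00734116  0.02212918  0.02166515
 -0.01761009 -0.0101465 ]
[2.60261304 2.0999219  0.38692363] [0.06415931 0.06880671 0.00819084] [2.69549946 0.39510964] peak tcp x 0.5342404755027084 0.5346945628246778 [-0.01482256  0.00144641  0.00926592 -0.00750304  0.01879661  0.01624475
 -0.02113031 -0.00229778]
[2.54353207 2.15308064 0.25861934] [0.06965892 0.07438183 0.00859418] [2.68656443 0.27145783] peak tcp x 0.533344763230412 0.5340881699215128 [-0.01190121 -0.00356     0.00379794 -0.00835391  0.0242928   0.02616198
 -0.01435134 -0.01608626]
```

```bash
M='python3 shift.py'
$M '[[0.17,0,-0.009,-0.005,0,0,0],[0.17,0,-0.010,-0.0035,0,0,0],[0.17,0,-0.0103,-0.002,0,0,0],[0.17,0,-0.0104,-0.0003,0,0,0],[0.17,0,-0.0104,0.0015,0,0,0]]'|head -2
$M '[[0.17,0,0,0,0,0,0],[0.17,0,0,0,0,0,0]]'|head -2;python3 needle.py
$M '[[0.17,0,0.0104,-0.0015,0,0,0],[0.17,0,0,0,0,0,0],[0.17,0,0.0104,0.0003,0,0,0],[0.17,0,0,0,0,0,0],[0.17,0,0.004,0.0006,0,0,0]]'|head -2
$M '[[0.17,0,0,0,0,0,0],[0.17,0,0,0,0,0,0]]'|head -2;python3 needle.py
```

```text
time: 22.9
tool_pos: [0.5054, -0.2846, 0.1135]
time: 23.15
tool_pos: [0.5061, -0.2845, 0.1134]
needle (np.float64(4.463573913618459), np.int64(15342)) tcp [ 0.50627229 -0.28454183  0.11348558]
time: 23.82
tool_pos: [0.5315, -0.2843, 0.1145]
time: 24.08
tool_pos: [0.5314, -0.2843, 0.1145]
needle (np.float64(4.714671976951532), np.int64(18112)) tcp [ 0.53140856 -0.28435988  0.1145608 ]
```

```bash
M='python3 shift.py'
$M '[[0.17,0,0.0026,0.0006,0,0,0],[0.17,0,0,0,0,0,0],[0.17,0,0,0,0,0,0]]'|head -3;python3 needle.py
$M '[[0.22,0,0,0,0,0,0],[0.3,0,0,0,0,0,0],[0.3,0,0,-0.01,0,0,0],[0.3,0,0,-0.03,0,0,0],[0.3,0,0,-0.05,0,0,0]]'
$M '[[0.3,0,-0.05,-0.05,0,0,0],[0.3,0,-0.05,0,0,0,0],[0.3,0,-0.05,0,0,0,0],[0.3,0,0,0,0,0,0]]'
python3 - <<'E'
from needle import *
t,s=manip.grab_frame("top"),manip.grab_frame("side")
print(read(t)); t=t[:,:,::-1];s=s[:,:,::-1]
a=cv2.resize(t[185:260,340:410],None,fx=6,fy=6,interpolation=cv2.INTER_CUBIC)
b=cv2.resize(s[140:215,310:372],None,fx=6,fy=6,interpolation=cv2.INTER_CUBIC)
cv2.imwrite("pics/c5.png",cv2.hconcat([a,b]))
E
```

```text
time: 24.5
tool_pos: [0.5341, -0.2844, 0.1139]
tool_rot: [0.0, 0.702, 0.712, 0.0]
needle (np.float64(4.717936776121912), np.int64(16695)) tcp [ 0.53408141 -0.28435786  0.11394319]
time: 25.18
tool_pos: [0.5329, -0.2836, 0.2033]
tool_rot: [-0.002, 0.702, 0.712, -0.0]
contact_force: [0.5, -0.4, 0.1]
gripper_width: 0.301
grasp_force: 0.0
time: 25.68
tool_pos: [0.3879, -0.2863, 0.2489]
tool_rot: [0.001, 0.703, 0.711, -0.0]
contact_force: [0.6, 0.4, 0.5]
gripper_width: 0.3
grasp_force: 0.0
(np.float64(4.7177045267064575), np.int64(16658))
```

View pics/c5.png

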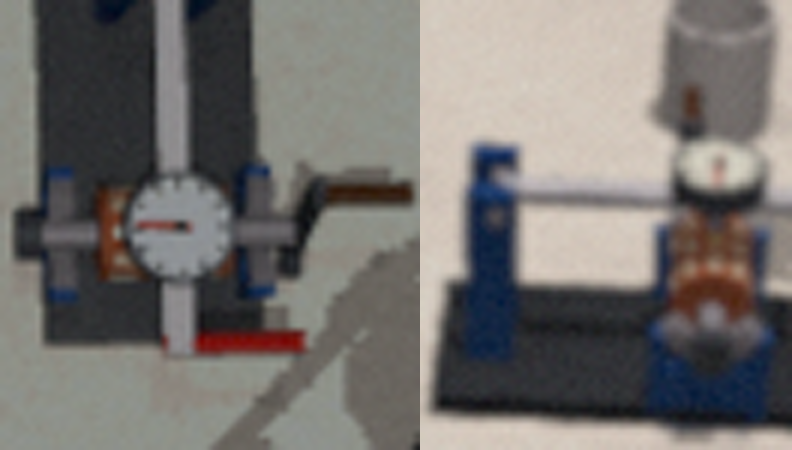

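The needle points left, from (182,225) to (138,226), about 4.72 rad, which is the peak of the sweep. Roller seated, arm level, robot clear, so I hand in.

```bash
python3 -c "
from plant import manip
print(manip.job_done())"
```

```text
the job is handed in; nothing more can be done
None
```

The job is handed in at about 26 s: the roller sits in the V-blocks, the indicator arm is down on its stop, and the roller is left at its highest needle reading (about 4.72 rad as read from the camera). The robot stands clear, and no move went near the mug, cup or bowl; no verdict was returned.

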